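# Find the loaded lock box by its weight and press it home in the van carrier

### The arm

A 7-joint arm with a two-finger parallel gripper is mounted at the origin on the work surface. World frame = base frame: x ahead of the robot, y to its left, z up, the work surface at z = 0. Lengths are in m, angles in degrees, forces in N, time in s.
With the tool pointing down it reaches from about 0.425 to 0.875 m from the base axis. Payload 4.7 kg.
Tool frame: the origin (TCP) lies between the finger pads, 19 mm behind the fingertips; this is the grasp point; z points along the fingers, y is the line along which they close (so a half turn about z gives the same grasp; the last joint's range is limited). The gripper opens to 87 mm and grips with 3 to 60 N. Pads are 19 mm wide; open, the fingers measure 117 mm over their backs; the gripper's body (75 mm by 190 mm) begins 51 mm behind the grasp point.
Start: joints at [66.583, 18.392, -4.016, 83.108, 1.295, 78.541, -3.26], TCP at [0.267, -0.593, 0.241] pointing down, gripper open.
Joint ranges: [-163.93, 163.93], [-17.29, 119.83], [-79.2, 71.16], [3.27, 140.29], [-89.18, 269.18], [5.43, 117.66], [-154.24, 154.24]. Speed limits (degrees/s): [147.25, 147.25, 180, 180, 180, 180, 180].

### API

Orientations are given as [roll, pitch, yaw] about the fixed x, y, z axes, in that order (R = Rz(yaw) Ry(pitch) Rx(roll)).
In Python, from cell import sensors, vision, workorder gives the robot as it stands.
- The arm moves only by the tool drive_tool, never from a script. Its argument "moves" is a list of rows, each an object of numbers: "x", "y", "z": the shift along the tool's x, y, z in mm; "rx", "ry", "rz": the turn, a rotation vector about the tool's x, y, z in rad; "fingers": the closure, from -1 (fully open) to 1 (shut). In form: [{"x": .., "y": .., "z": .., "rx": .., "ry": .., "rz": .., "fingers": ..}, ...]. A call has 1 to 20 rows; each row is the pose to reach, as a shift and turn from the pose commanded when the call began, along the tool's axes at that moment; what a row does not reach only later rows make up. A row lasts 1/8 s, in which the tool goes at most 62.5 mm and 10.7 degrees, less where a joint would pass 70% of its speed; a pose out of reach is approached as far as the arm can. A call with a gripper value outside its range is refused whole. The fingers move at their own pace and stop on an object; "force" is the grip in N (left out, the last holds). Time passes only in rows, so rows that repeat a pose let the fingers close. It gives the time, the measured TCP pose, the force, the opening and the grip force at its end, in the units of the state.
- sensors.get_obs(): the state, without advancing time (a new reading comes with each control period).
- vision.read_camera(name): name is "scene" or "top" or "wrist"; returns a dict with "image" (480x640x3 uint8, red, green, blue), "fx", "fy", "cx", "cy" (pixels), "R" (3x3) and "t" (3): a world point X has camera coordinates R X + t. Camera axes: x right, y down, z forward; pixel columns grow to the right and rows downward; lengths in m; the calibration is good to about 2 mm. A picture is of the moment at which its call begins. There is no depth.
- workorder.sign_off(): hands the job in; it is judged then, once.
The state is a dict: "time_s": time; "qpos": joint angles; "joint_velocities": joint speeds; "effort": joint torques, N m; "tool_pos": TCP position; "tool_rot": TCP orientation; "force": force on the tool from outside, world axes, zero at the start; "wrist_torque": the same for the moment, N m; "grip_width": finger opening in m; "grasp_force": force on a finger pad.
Only numpy, scipy, OpenCV 4.12 (cv2) and the standard library are available. Lean on these libraries where they do the work, as an engineer would, in place of code of your own. Each camera call takes 0.05 s, during which the arm holds its last target. There are 200 camera calls.

### The job

One of the two lock kits on the black mat holds a brass lock cylinder, the other only a light plastic blank. Lift the blue-lidded box clear of the mat to feel its weight and set it back upright on the mat, then lift the orange-lidded one clear and compare. Press the heavier box gently but fully down to the floor of the green carrier's sprung pocket, leave the lighter one standing upright on the mat, let go of both, and do not knock over the boxes or disturb the padlock, battery carton or screwdriver.

Things in the scene. Friction and masses are not known exactly. Their poses are not given: they have to be found in the camera images.
- mat: Black rubber mat fixed to the bench, 220 (x) x 260 (y) x 3 mm; origin at the centre of its underside. The two boxes start standing on it.
- blue_box: Closed white plastic lock kit box, blue lid: 46 (x) x 70 (y) x 80 mm (z), straight sided, 0.15 to 0.65 kg; its loose core (1 to 2 mm of play) cannot be seen. Either box may be the heavier, by 0.1 kg or more. Origin: centre of its underside, x along the 46 mm side. Grip it across the 46 mm, TCP about 63 mm above its underside (so the tips clear the carrier); 25 N holds it.
- orange_box: The same box with an orange lid: same size, origin and axes.
- carrier: Green carrier, fixed, base 124 x 124 x 6 mm; origin: centre of its underside, on the pocket's axis. It takes one box, axes along the carrier's, either way round. Across y rigid walls 74 mm apart (2 mm play a side) rise to 34 mm above the origin, then flare out to 44 mm. Across x stand two sprung cheeks, 40 mm apart at rest up to 26 mm above the origin, then flared to 50 mm at 44 mm.
- pocket_floor: Rigid black pocket floor, 6 mm above the carrier's origin; origin: centre of its upper face, axes as the carrier's. A box fully down has its origin here. The cheeks yield 3 mm each and pinch the box: it takes up to 15 N besides its weight to pass the flare, then 1 to 10 N, and it sticks where it is let go. 20 N on the lid is ample, over 35 N on the floor is ramming.
- battery_carton: Orange and black battery carton, 66 x 100 x 58 mm, bystander; origin at the centre of its underside.
- padlock: Brass padlock lying flat, about 75 x 42 x 20 mm, bystander; origin at the centre of its body's underside.
- screwdriver: Blue-handled screwdriver lying on the bench, about 200 mm long, bystander.

How it is judged (in metres and radians):
On the way, in this order (a step that is already met when the one before it is completed fails the run):
1. the blue-lidded box is held clear of the mat while the orange one stands on it (z of blue_box in the frame of mat above 0.025 m and contact force between blue_box and mat below 0.1 N and contact force between blue_box and the fingers above 0.5 N and contact force between blue_box and carrier below 0.1 N and contact force between orange_box and mat above 0.8 N), for 0.3 s.
2. the blue-lidded box is set back upright on the mat and let go (contact force between blue_box and mat above 0.8 N and angle between blue_box's own z axis and vertical below 0.06 rad and linear speed of blue_box below 0.02 m/s and contact force between blue_box and the fingers below 0.1 N), for 0.2 s.
3. the orange-lidded box is held clear of the mat while the blue one stands on it (z of orange_box in the frame of mat above 0.025 m and contact force between orange_box and mat below 0.1 N and contact force between orange_box and the fingers above 0.5 N and contact force between orange_box and carrier below 0.1 N and contact force between blue_box and mat above 0.8 N), for 0.3 s.
At the end, for the whole second after the job is handed in: The heavier box is fully down in the carrier's pocket (its underside within 1.5 mm of the pocket floor, within 5 mm of the pocket's axis, upright to 0.06 rad, at rest), and the lighter one (pressing on the mat with less than 3.3 N) stands upright on the mat, at rest (((z of blue_box in the frame of carrier between 0.003 and 0.0075 m and x of blue_box in the frame of carrier between -0.005 and 0.005 m and y of blue_box in the frame of carrier between -0.005 and 0.005 m and angle between each of blue_box, orange_box's own z axis and vertical below 0.06 rad and linear speed of each of blue_box, orange_box below 0.02 m/s and contact force between orange_box and mat between 0.8 and 3.3 N) or (z of orange_box in the frame of carrier between 0.003 and 0.0075 m and x of orange_box in the frame of carrier between -0.005 and 0.005 m and y of orange_box in the frame of carrier between -0.005 and 0.005 m and angle between each of orange_box, blue_box's own z axis and vertical below 0.06 rad and linear speed of each of orange_box, blue_box below 0.02 m/s and contact force between blue_box and mat between 0.8 and 3.3 N))); the robot touches nothing.
It fails at once if a box is rammed onto the pocket floor (over 35 N) (contact force between any of blue_box, orange_box and pocket_floor above 35 N).
It fails at once if a box is knocked over (tilted over 0.5 rad) (angle between any of blue_box, orange_box's own z axis and vertical above 0.5 rad).
It fails at once if a bystander is disturbed (moved over 20 mm) (distance of any of battery_carton, padlock, screwdriver from where it was at the start of the episode above 0.02 m).
It also fails if it takes over 72 s, if anything falls off the work surface, if the arm or the gripper's body presses on something with over 40 N, if the wrist force passes 120 N, or if a joint passes its speed limit or range.

## Working session

There is one attempt and no reset: what is moved stays moved. The work goes in short steps, Python scripts to look and compute and a tool call to move; the robot and the scene stay as the last step left them, time stands still between calls to the robot, and variables do not carry over. Pictures are saved under pics/ and viewed, at most 10 in all, crops included, and the job is handed in when it is done.

Besides the shell and the picture viewer there is one more tool, called in YAML: its name, and indented under it one key for each argument. drive_tool: Moves the arm, as the interface text tells. Its arguments: {"type":"object","properties":{"moves":{"type":"array"},"force":{"type":"number"}},"required":["moves"]}

```bash
mkdir -p pics
python3 - <<'E'
from cell import sensors, vision
import cv2,pickle
o=sensors.get_obs(); print(o)
for n in ("top","scene"):
    c=vision.read_camera(n); pickle.dump(c,open(f"{n}.pkl","wb"))
    cv2.imwrite(f"pics/{n}0.png",c["image"][:,:,::-1]); print(n,c["fx"],c["cx"],c["cy"],c["R"],c["t"])
E
```

```text
{'time_s': 0.0, 'qpos': array([66.58329402, 18.43776233, -4.01604004, 83.1749942 ,  1.29443486,
       78.53986356, -3.2604187 ]), 'joint_velocities': array([ 0.04188111, -0.00621455, -0.01339108,  0.01521454,  0.00822702,
       -0.01173172,  0.05508266]), 'effort': array([ 4.92234194e-04, -4.91289997e+01, -4.03542425e-01, -3.12525916e+01,
       -6.38807681e-02,  4.39524197e-02,  1.84379073e-04]), 'tool_pos': array([ 0.26645675, -0.59231138,  0.24017543]), 'tool_rot': array([-1.79892593e+02,  5.02111891e-03,  2.42264134e+01]), 'force': array([ 0.91540928, -0.14227384,  0.58970545]), 'wrist_torque': array([0.0610065 , 0.02461495, 0.03542602]), 'grasp_force': 0.0, 'grip_width': 0.08696138405422367}
top 572.7756668094814 316.18870144972215 240.16935721848446 [[ 0.07638994 -0.99706486  0.00512214]
 [-0.9751821  -0.0757821  -0.20803112]
 [ 0.20780868  0.01089647 -0.9781088 ]] [-0.00227038  0.58341945  0.85017505]
scene 498.94014843988873 317.93039977792836 243.03961576407548 [[ 0.3022445   0.953203    0.00723277]
 [ 0.76270413 -0.2372753  -0.6016501 ]
 [-0.57177852  0.1873619  -0.79872702]] [-0.21469636 -0.41339271  1.27096536]
```

View pics/top0.png

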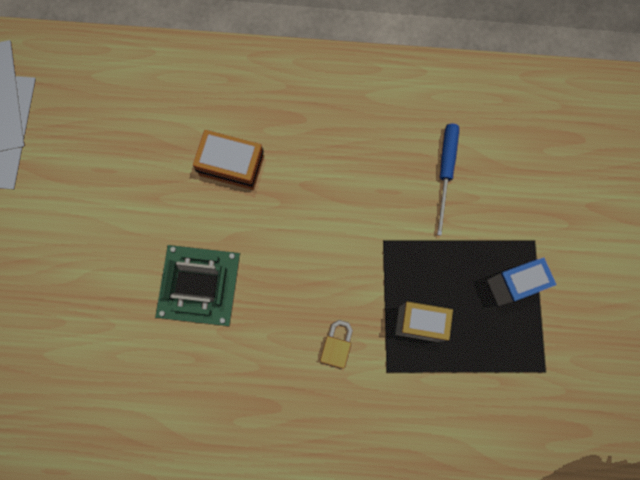

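View pics/scene0.png

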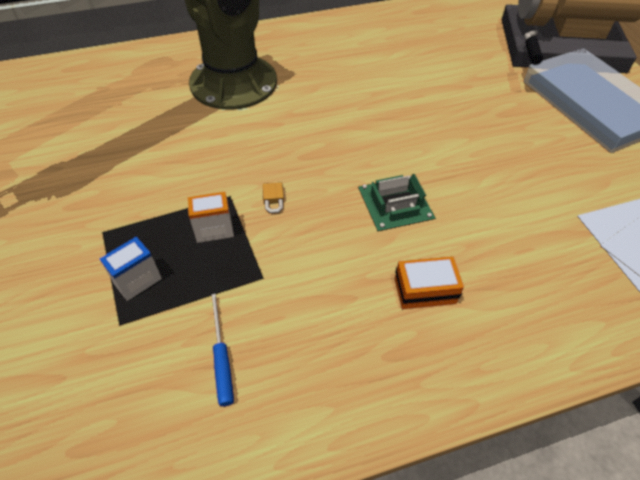

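The top view shows the carrier at about (199,286), the orange box at (426,322) and the blue box at (528,280) on the mat. The padlock is at (337,345), the screwdriver at (447,180) and the carton at (229,158). The scene view agrees. I'll enlarge crops next.

Run:
```python
import cv2
t=cv2.imread("pics/top0.png")
def crop(n,x0,y0,w,h,s):
    im=cv2.resize(t[y0:y0+h,x0:x0+w],None,fx=s,fy=s,interpolation=cv2.INTER_CUBIC)
    im=cv2.convertScaleAbs(im,alpha=1.3)
    for x in range(x0,x0+w,10):
        if x%10==0: cv2.line(im,((x-x0)*s,0),((x-x0)*s,6 if x%50 else 14),(0,0,255),1)
    for y in range(y0,y0+h,10): cv2.line(im,(0,(y-y0)*s),(6 if y%50 else 14,(y-y0)*s),(0,0,255),1)
    cv2.imwrite(n,im)
crop("pics/c1.png",390,250,170,100,4)
crop("pics/c2.png",150,240,100,90,6)
```

```text
(no output)
```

View pics/c1.png

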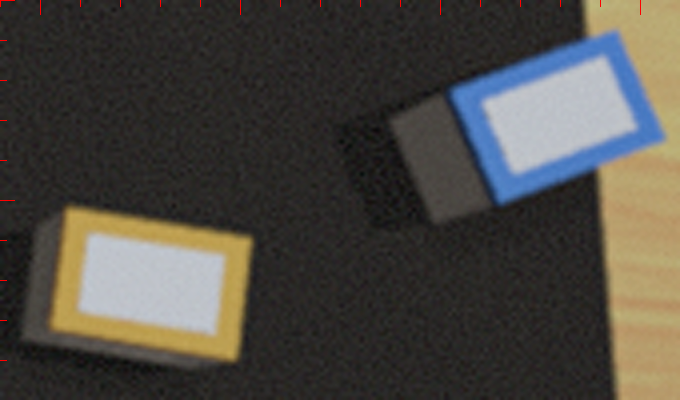

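View pics/c2.png

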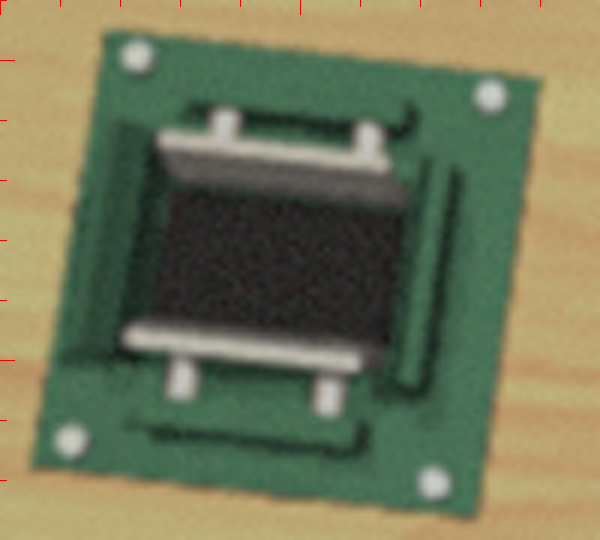

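```bash
cat > h.py <<'E'
import numpy as np
def bp(c,uv,z):
    uv=np.atleast_2d(uv).astype(float); R,t=np.array(c["R"]),np.array(c["t"])
    d=np.c_[(uv[:,0]-c["cx"])/c["fx"],(uv[:,1]-c["cy"])/c["fy"],np.ones(len(uv))]@R
    o=-R.T@t
    return o+d*((z-o[2])/d[:,2])[:,None]
def rep(n,P,top_is_long):
    # corners TL,TR,BR,BL
    c=P.mean(0); a=(P[1]+P[2]-P[0]-P[3])/2; b=(P[3]+P[2]-P[0]-P[1])/2
    print(n,c.round(4),"TLTR len",np.linalg.norm(a).round(4),"yaw",np.degrees(np.arctan2(a[1],a[0])).round(2),"other",np.linalg.norm(b).round(4),np.degrees(np.arctan2(b[1],b[0])).round(2))
E
python3 - <<'E'
from h import *; import pickle
c=pickle.load(open("top.pkl","rb"))
f=lambda p,s,o:(np.array(p)+.5)/s-.5+np.array(o)
rep("orange",bp(c,f([(67,205),(253,237),(238,361),(50,330)],4,(390,250)),.083),1)
rep("blue",bp(c,f([(450,89),(617,31),(665,139),(497,205)],4,(390,250)),.083),1)
rep("carrier",bp(c,f([(103,31),(542,78),(477,518),(32,468)],6,(150,240)),.006),1)
P=bp(c,[(383,240.5),(535,240.5),(545,371.5),(386.5,372.5)],.003);rep("mat",P,1)
rep("padlock",bp(c,[(325,335),(351,338),(345,367),(320,362)],.02),1)
print(bp(c,[(340,322),(439,234)],.01))
E
```

```text
orange [ 0.4669 -0.1347  0.083 ] TLTR len 0.0711 yaw -95.15 other 0.0473 174.73
blue [ 0.5426 -0.2876  0.083 ] TLTR len 0.0704 yaw -65.7 other 0.0458 -156.61
carrier [0.503  0.2337 0.006 ] TLTR len 0.1235 yaw -91.85 other 0.1228 178.04
mat [ 0.504  -0.2067  0.003 ] TLTR len 0.2577 yaw -85.41 other 0.2176 -175.71
padlock [ 0.4132 -0.0011  0.02  ] TLTR len 0.0412 yaw -94.36 other 0.0449 172.68
[[ 0.4595035  -0.00603901  0.01      ]
 [ 0.61946892 -0.16278971  0.01      ]]
```

```bash
cat >> h.py <<'E'
from scipy.spatial.transform import Rotation as Ro
def go(x,y,z,yaw,say=True):
    from cell import sensors
    o=sensors.get_obs(); R=Ro.from_euler("xyz",o["tool_rot"],degrees=True); D=Ro.from_euler("xyz",[180,0,yaw],degrees=True)
    s=R.inv().apply(np.array([x,y,z])-o["tool_pos"])*1000; r=(R.inv()*D).as_rotvec()
    print("xyz",s.round(1),"r",r.round(4))
    return o
E
python3 -c "
from h import *
go(.5426,-.2876,.25,113.9)"
```

```text
xyz [ 376.9 -164.6   -9.5] r [-1.4000e-03 -1.3000e-03 -1.5651e+00]
```

drive_tool:
  moves:
    - {"x": 40, "y": -18, "z": -10, "rz": -0.17, "fingers": -1}
    - {"x": 80, "y": -35, "z": -10, "rz": -0.34, "fingers": -1}
    - {"x": 120, "y": -52, "z": -10, "rz": -0.52, "fingers": -1}
    - {"x": 160, "y": -70, "z": -10, "rz": -0.7, "fingers": -1}
    - {"x": 200, "y": -87, "z": -10, "rz": -0.88, "fingers": -1}
    - {"x": 240, "y": -105, "z": -10, "rz": -1.05, "fingers": -1}
    - {"x": 285, "y": -124, "z": -10, "rz": -1.22, "fingers": -1}
    - {"x": 325, "y": -142, "z": -10, "rz": -1.4, "fingers": -1}
    - {"x": 377, "y": -165, "z": -10, "rz": -1.565, "fingers": -1}
    - {"x": 377, "y": -165, "z": -10, "rz": -1.565, "fingers": -1}
    - {"x": 377, "y": -165, "z": -10, "rz": -1.565, "fingers": -1}
    - {"x": 377, "y": -165, "z": -10, "rz": -1.565, "fingers": -1}

```text
invalid input at $.moves[0]: expected keys x, y, z, rx, ry, rz, fingers
```

Run:
```python
from h import *
from cell import vision
import cv2,pickle
o=go(.5426,-.2876,.1,113.9); print(o["time_s"],o["tool_pos"],o["tool_rot"],o["qpos"].round(1))
c=vision.read_camera("wrist"); pickle.dump(c,open("w1.pkl","wb")); cv2.imwrite("pics/w1.png",c["image"][:,:,::-1])
print(-np.array(c["R"]).T@c["t"], c["R"])
```

```text
xyz [ 376.9 -164.4  140.5] r [-1.4000e-03 -1.3000e-03 -1.5651e+00]
0.1 [ 0.26648487 -0.59235303  0.24025261] [-1.79900101e+02  4.14516615e-03  2.42268766e+01] [66.6 18.4 -4.  83.2  1.3 78.5 -3.3]
[ 0.34222442 -0.55963905  0.38458868] [[ 0.40894882 -0.91255668 -0.00108268]
 [-0.8703902  -0.39040846  0.30000356]
 [-0.27419294 -0.12174375 -0.95393747]]
```

View pics/w1.png

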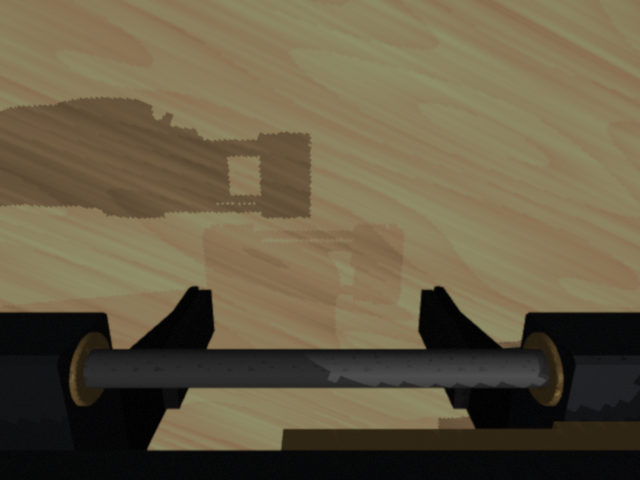

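The move was refused because every row needs all seven keys, so the wrist picture only shows bare bench between the fingers. I'll resend it complete.

drive_tool:
  moves:
    - {"x": 40, "y": -18, "z": -10, "rx": 0, "ry": 0, "rz": -0.17, "fingers": -1}
    - {"x": 80, "y": -35, "z": -10, "rx": 0, "ry": 0, "rz": -0.34, "fingers": -1}
    - {"x": 120, "y": -52, "z": -10, "rx": 0, "ry": 0, "rz": -0.52, "fingers": -1}
    - {"x": 160, "y": -70, "z": -10, "rx": 0, "ry": 0, "rz": -0.7, "fingers": -1}
    - {"x": 200, "y": -87, "z": -10, "rx": 0, "ry": 0, "rz": -0.88, "fingers": -1}
    - {"x": 240, "y": -105, "z": -10, "rx": 0, "ry": 0, "rz": -1.05, "fingers": -1}
    - {"x": 285, "y": -124, "z": -10, "rx": 0, "ry": 0, "rz": -1.22, "fingers": -1}
    - {"x": 325, "y": -142, "z": -10, "rx": 0, "ry": 0, "rz": -1.4, "fingers": -1}
    - {"x": 377, "y": -165, "z": -10, "rx": 0, "ry": 0, "rz": -1.565, "fingers": -1}
    - {"x": 377, "y": -165, "z": -10, "rx": 0, "ry": 0, "rz": -1.565, "fingers": -1}
    - {"x": 377, "y": -165, "z": -10, "rx": 0, "ry": 0, "rz": -1.565, "fingers": -1}

```text
time_s: 1.52
tool_pos: [0.5424, -0.2879, 0.2508]
tool_rot: [-179.9, -0.0, 113.9]
force: [-0.5, -1.2, 0.2]
grip_width: 0.0871
grasp_force: 0.0
```

Run:
```python
from h import *
from cell import vision
import cv2,pickle
o=go(.5426,-.2876,.1,113.9); print(o["time_s"],o["tool_pos"],o["tool_rot"],o["qpos"].round(1))
c=vision.read_camera("wrist"); pickle.dump(c,open("w1.pkl","wb")); cv2.imwrite("pics/w2.png",c["image"][:,:,::-1])
```

```text
xyz [  0.2   0.4 150.8] r [-0.0011 -0.0001 -0.0005]
1.525 [ 0.54243978 -0.28788643  0.25084541] [-1.79937379e+02 -3.70543436e-03  1.13874133e+02] [ 47.8  15.7 -27.2  87.    7.3  79.1  44. ]
```

View pics/w2.png

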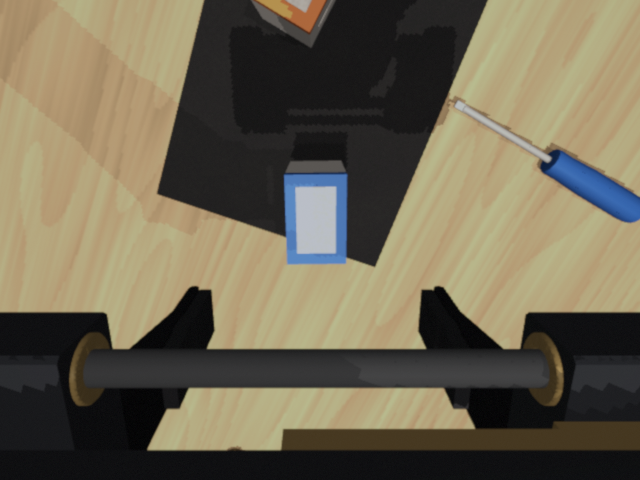

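Blue lid is centred and square at corners (284,173), (347,173), (346,264), (287,264). Checking its position.

Run:
```python
from h import *
import pickle
c=pickle.load(open("w1.pkl","rb"))
rep("blue",bp(c,[(284,173),(347,173),(346.5,264),(287,264)],.083),1)
```

```text
blue [ 0.5428 -0.2899  0.083 ] TLTR len 0.0464 yaw 23.81 other 0.0713 -65.44
```

drive_tool:
  moves:
    - {"x": 0, "y": 0, "z": 50, "rx": 0, "ry": 0, "rz": 0, "fingers": -1}
    - {"x": 0, "y": 0, "z": 100, "rx": 0, "ry": 0, "rz": 0, "fingers": -1}
    - {"x": 0, "y": 0, "z": 120, "rx": 0, "ry": 0, "rz": 0, "fingers": -1}
    - {"x": 0, "y": 0, "z": 120, "rx": 0, "ry": 0, "rz": 0, "fingers": -1}
    - {"x": 0, "y": 0, "z": 120, "rx": 0, "ry": 0, "rz": 0, "fingers": -1}

```text
time_s: 2.2
tool_pos: [0.544, -0.2886, 0.1335]
tool_rot: [179.9, 0.2, 113.9]
force: [-0.1, -0.4, 0.4]
grip_width: 0.0871
grasp_force: 0.0
```

```bash
python3 -c "
from h import *
o=go(.5426,-.2876,.066,113.9);print(o['force'])"
```

```text
xyz [ 1.6 -1.  67.5] r [ 0.002   0.0029 -0.0008]
[-0.09049152 -0.37697769  0.39993135]
```

drive_tool:
  moves:
    - {"x": 0.5, "y": -1, "z": 35, "rx": 0.002, "ry": 0.003, "rz": 0, "fingers": -1}
    - {"x": 0.5, "y": -1, "z": 67, "rx": 0.002, "ry": 0.003, "rz": 0, "fingers": -1}
    - {"x": 0.5, "y": -1, "z": 67, "rx": 0.002, "ry": 0.003, "rz": 0, "fingers": -1}
    - {"x": 0.5, "y": -1, "z": 67, "rx": 0.002, "ry": 0.003, "rz": 0, "fingers": 0}
    - {"x": 0.5, "y": -1, "z": 67, "rx": 0.002, "ry": 0.003, "rz": 0, "fingers": 0.3}
    - {"x": 0.5, "y": -1, "z": 67, "rx": 0.002, "ry": 0.003, "rz": 0, "fingers": 1}
    - {"x": 0.5, "y": -1, "z": 67, "rx": 0.002, "ry": 0.003, "rz": 0, "fingers": 1}
    - {"x": 0.5, "y": -1, "z": 67, "rx": 0.002, "ry": 0.003, "rz": 0, "fingers": 1}
    - {"x": 0.5, "y": -1, "z": 67, "rx": 0.002, "ry": 0.003, "rz": 0, "fingers": 1}
  force: 25

```text
time_s: 3.32
tool_pos: [0.5418, -0.2876, 0.0644]
tool_rot: [-179.9, -0.2, 113.9]
force: [0.1, 0.6, 1.3]
grip_width: 0.0457
grasp_force: 24.9
```

```bash
python3 -c "
from h import *
o=go(.5426,-.2880,.066,113.9);print(o['force'])"
```

```text
xyz [-0.7  0.6 -1.6] r [-0.0019 -0.0027 -0.    ]
[0.09795018 0.55381607 1.3252731 ]
```

drive_tool:
  moves:
    - {"x": 0, "y": 0, "z": -10, "rx": 0, "ry": 0, "rz": 0, "fingers": 1}
    - {"x": 0, "y": 0, "z": -25, "rx": 0, "ry": 0, "rz": 0, "fingers": 1}
    - {"x": 0, "y": 0, "z": -40, "rx": 0, "ry": 0, "rz": 0, "fingers": 1}
    - {"x": 0, "y": 0, "z": -50, "rx": 0, "ry": 0, "rz": 0, "fingers": 1}
    - {"x": 0, "y": 0, "z": -50, "rx": 0, "ry": 0, "rz": 0, "fingers": 1}
    - {"x": 0, "y": 0, "z": -50, "rx": 0, "ry": 0, "rz": 0, "fingers": 1}
    - {"x": 0, "y": 0, "z": -50, "rx": 0, "ry": 0, "rz": 0, "fingers": 1}
    - {"x": 0, "y": 0, "z": -50, "rx": 0, "ry": 0, "rz": 0, "fingers": 1}
    - {"x": 0, "y": 0, "z": -50, "rx": 0, "ry": 0, "rz": 0, "fingers": 1}
    - {"x": 0, "y": 0, "z": -50, "rx": 0, "ry": 0, "rz": 0, "fingers": 1}

```text
time_s: 4.58
tool_pos: [0.5418, -0.2876, 0.1142]
tool_rot: [-179.9, -0.2, 113.9]
force: [0.1, -0.6, -2.6]
grip_width: 0.0457
grasp_force: 24.9
```

```bash
python3 -c "
from h import *
from cell import vision
F=[]
for i in range(6):
    o=go(.5426,-.2880,.0645,113.9);F.append(o['force']); vision.read_camera('wrist')
print(np.array(F).round(2),o['grip_width'],o['effort'])"
```

```text
xyz [-0.8  0.7 49.7] r [-0.0021 -0.0031 -0.    ]
xyz [-0.8  0.7 49.7] r [-0.0021 -0.003  -0.0001]
xyz [-0.8  0.7 49.7] r [-0.002  -0.003  -0.0001]
xyz [-0.7  0.7 49.7] r [-0.0021 -0.0029 -0.0001]
xyz [-0.8  0.7 49.8] r [-0.002  -0.0029 -0.0001]
xyz [-0.7  0.7 49.8] r [-0.002  -0.0029 -0.0001]
[[ 0.09 -0.55 -2.63]
 [-1.25 -0.01 -2.06]
 [-0.58  0.14 -2.52]
 [-0.38 -0.15 -1.71]
 [ 0.06 -0.02 -1.57]
 [ 0.31  0.13 -1.58]] 0.046083366444241394 [-8.55118433e-04 -4.75162983e+01 -4.98726368e+00 -2.93328917e+01
 -1.90081238e-02  9.83789423e-02  2.92664790e-04]
```

drive_tool:
  moves:
    - {"x": 0, "y": 0, "z": 20, "rx": 0, "ry": 0, "rz": 0, "fingers": 1}
    - {"x": 0, "y": 0, "z": 40, "rx": 0, "ry": 0, "rz": 0, "fingers": 1}
    - {"x": 0, "y": 0, "z": 46, "rx": 0, "ry": 0, "rz": 0, "fingers": 1}
    - {"x": 0, "y": 0, "z": 49, "rx": 0, "ry": 0, "rz": 0, "fingers": 1}
    - {"x": 0, "y": 0, "z": 50, "rx": 0, "ry": 0, "rz": 0, "fingers": 1}
    - {"x": 0, "y": 0, "z": 50, "rx": 0, "ry": 0, "rz": 0, "fingers": 1}
    - {"x": 0, "y": 0, "z": 50, "rx": 0, "ry": 0, "rz": 0, "fingers": 1}
    - {"x": 0, "y": 0, "z": 50, "rx": 0, "ry": 0, "rz": 0, "fingers": -1}
    - {"x": 0, "y": 0, "z": 50, "rx": 0, "ry": 0, "rz": 0, "fingers": -1}
    - {"x": 0, "y": 0, "z": 50, "rx": 0, "ry": 0, "rz": 0, "fingers": -1}
    - {"x": 0, "y": 0, "z": 50, "rx": 0, "ry": 0, "rz": 0, "fingers": -1}
    - {"x": 0, "y": 0, "z": 50, "rx": 0, "ry": 0, "rz": 0, "fingers": -1}

```text
time_s: 6.38
tool_pos: [0.5417, -0.2876, 0.0643]
tool_rot: [-179.9, -0.2, 113.9]
force: [0.2, -0.2, -0.1]
grip_width: 0.0842
grasp_force: 0.0
```

drive_tool:
  moves:
    - {"x": 0, "y": 0, "z": -20, "rx": 0, "ry": 0, "rz": 0, "fingers": -1}
    - {"x": 0, "y": 0, "z": -60, "rx": 0, "ry": 0, "rz": 0, "fingers": -1}
    - {"x": 0, "y": 0, "z": -110, "rx": 0, "ry": 0, "rz": 0, "fingers": -1}
    - {"x": 0, "y": 0, "z": -150, "rx": 0, "ry": 0, "rz": 0, "fingers": -1}
    - {"x": 0, "y": 0, "z": -150, "rx": 0, "ry": 0, "rz": 0, "fingers": -1}

```text
time_s: 7.0
tool_pos: [0.5446, -0.2886, 0.2202]
tool_rot: [179.8, 0.3, 113.9]
force: [0.2, 0.0, 0.1]
grip_width: 0.0868
grasp_force: 0.0
```

```bash
python3 -c "
from h import *
o=go(.4669,-.1347,.2,84.8);print(o['force'],o['grip_width'],o['time_s'])"
```

```text
xyz [172.3  -8.8  19.4] r [0.0045 0.0037 0.508 ]
[0.23117069 0.03795009 0.07682221] 0.08682016966175403 7.0
```

drive_tool:
  moves:
    - {"x": 45, "y": -2, "z": 5, "rx": 0, "ry": 0, "rz": 0.13, "fingers": -1}
    - {"x": 90, "y": -5, "z": 10, "rx": 0, "ry": 0, "rz": 0.27, "fingers": -1}
    - {"x": 135, "y": -7, "z": 15, "rx": 0, "ry": 0, "rz": 0.4, "fingers": -1}
    - {"x": 171, "y": -9, "z": 15, "rx": 0, "ry": 0, "rz": 0.508, "fingers": -1}
    - {"x": 171, "y": -9, "z": 15, "rx": 0, "ry": 0, "rz": 0.508, "fingers": -1}
    - {"x": 171, "y": -9, "z": 15, "rx": 0, "ry": 0, "rz": 0.508, "fingers": -1}

```text
time_s: 7.75
tool_pos: [0.4647, -0.1358, 0.2]
tool_rot: [-179.9, -0.0, 84.8]
force: [0.4, -0.7, -0.1]
grip_width: 0.087
grasp_force: 0.0
```

Run:
```python
from h import *
from cell import vision
import cv2,pickle
c=vision.read_camera("wrist"); pickle.dump(c,open("w3.pkl","wb")); cv2.imwrite("pics/w3.png",c["image"][:,:,::-1])
o=go(.4669,-.1347,.066,84.8); print(o["time_s"],o["tool_pos"],o["tool_rot"],o["qpos"].round(1))
```

```text
xyz [  1.5   2.4 133.9] r [-0.0029 -0.0012 -0.0007]
7.8 [ 0.46477055 -0.1361449   0.19990446] [-1.79834804e+02 -7.03513575e-02  8.47569591e+01] [ 42.8   1.  -29.7 108.1   0.5  71.2   7.7]
```

View pics/w3.png

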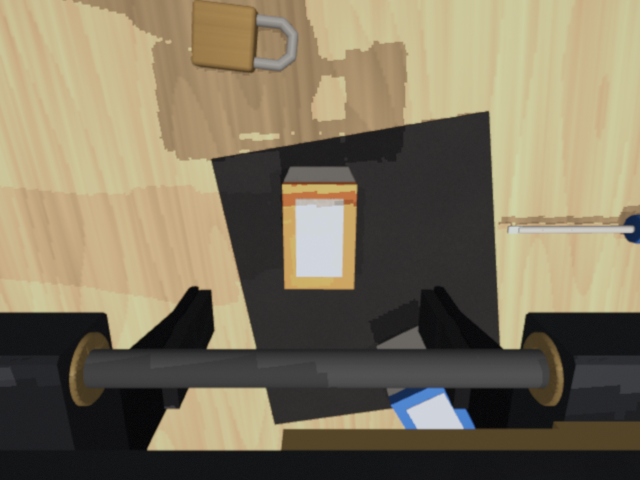

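The orange lid has corners (283,183), (357,183), (355,290), (285,290). The blue box is still standing behind, near (435,405).

Run:
```python
from h import *
import pickle
c=pickle.load(open("w3.pkl","rb"))
P=bp(c,[(282.5,182.5),(357.5,183),(355,290),(284.5,290)],.083);rep("o",P,1)
go(.4665,-.1355,.066,84.8)
```

```text
o [ 0.467  -0.1367  0.083 ] TLTR len 0.0468 yaw -5.41 other 0.0723 -95.25
xyz [  0.6   2.  133.9] r [-0.0029 -0.0012 -0.0007]
```

drive_tool:
  moves:
    - {"x": 0.5, "y": 2, "z": 50, "rx": -0.002, "ry": 0, "rz": 0, "fingers": -1}
    - {"x": 0.5, "y": 2, "z": 95, "rx": -0.002, "ry": 0, "rz": 0, "fingers": -1}
    - {"x": 0.5, "y": 2, "z": 125, "rx": -0.002, "ry": 0, "rz": 0, "fingers": -1}
    - {"x": 0.5, "y": 2, "z": 133, "rx": -0.002, "ry": 0, "rz": 0, "fingers": -1}
    - {"x": 0.5, "y": 2, "z": 133, "rx": -0.002, "ry": 0, "rz": 0, "fingers": -1}
    - {"x": 0.5, "y": 2, "z": 133, "rx": -0.002, "ry": 0, "rz": 0, "fingers": -1}

```text
time_s: 8.55
tool_pos: [0.4675, -0.1351, 0.0681]
tool_rot: [179.9, -0.1, 84.8]
force: [-0.4, -0.1, 0.4]
grip_width: 0.087
grasp_force: 0.0
```

```bash
python3 -c "
from h import *
o=go(.4669,-.1357,.066,84.8);print(o['force'])"
```

```text
xyz [-0.6 -0.5  2.1] r [ 0.0012 -0.0009 -0.0006]
[-0.41881745 -0.09386393  0.42001299]
```

drive_tool:
  moves:
    - {"x": -0.5, "y": -0.5, "z": 1.5, "rx": 0.001, "ry": 0, "rz": 0, "fingers": 0}
    - {"x": -0.5, "y": -0.5, "z": 1.5, "rx": 0.001, "ry": 0, "rz": 0, "fingers": 0.3}
    - {"x": -0.5, "y": -0.5, "z": 1.5, "rx": 0.001, "ry": 0, "rz": 0, "fingers": 1}
    - {"x": -0.5, "y": -0.5, "z": 1.5, "rx": 0.001, "ry": 0, "rz": 0, "fingers": 1}
    - {"x": -0.5, "y": -0.5, "z": 1.5, "rx": 0.001, "ry": 0, "rz": 0, "fingers": 1}
    - {"x": -0.5, "y": -0.5, "z": 1.5, "rx": 0.001, "ry": 0, "rz": 0, "fingers": 1}
    - {"x": -0.5, "y": -0.5, "z": -10, "rx": 0.001, "ry": 0, "rz": 0, "fingers": 1}
    - {"x": -0.5, "y": -0.5, "z": -30, "rx": 0.001, "ry": 0, "rz": 0, "fingers": 1}
    - {"x": -0.5, "y": -0.5, "z": -48, "rx": 0.001, "ry": 0, "rz": 0, "fingers": 1}
    - {"x": -0.5, "y": -0.5, "z": -48, "rx": 0.001, "ry": 0, "rz": 0, "fingers": 1}
    - {"x": -0.5, "y": -0.5, "z": -48, "rx": 0.001, "ry": 0, "rz": 0, "fingers": 1}
    - {"x": -0.5, "y": -0.5, "z": -48, "rx": 0.001, "ry": 0, "rz": 0, "fingers": 1}
    - {"x": -0.5, "y": -0.5, "z": -48, "rx": 0.001, "ry": 0, "rz": 0, "fingers": 1}
    - {"x": -0.5, "y": -0.5, "z": -48, "rx": 0.001, "ry": 0, "rz": 0, "fingers": 1}
    - {"x": -0.5, "y": -0.5, "z": -48, "rx": 0.001, "ry": 0, "rz": 0, "fingers": 1}
  force: 25

```text
time_s: 10.42
tool_pos: [0.4657, -0.1351, 0.1146]
tool_rot: [-179.9, -0.1, 84.8]
force: [-0.3, -0.2, -5.8]
grip_width: 0.0458
grasp_force: 25.0
```

```bash
python3 -c "
from h import *
from cell import vision,sensors
F=[]
for i in range(6):
    o=sensors.get_obs();F.append(o['force']); vision.read_camera('wrist')
print(np.array(F).round(2),o['grip_width'],o['tool_pos'],o['tool_rot'])"
```

```text
[[-0.35 -0.21 -5.83]
 [-0.15 -0.21 -5.19]
 [-0.35 -0.62 -5.32]
 [ 0.28  0.8  -5.21]
 [-0.37  0.16 -5.59]
 [ 0.45 -0.41 -5.34]] 0.04564645110697653 [ 0.46574879 -0.13508356  0.11477708] [-1.79874372e+02 -9.02832727e-02  8.47889888e+01]
```

Orange (about 5.4 N) is clearly heavier than blue (about 2 N). I'll raise it and stop short of the carrier to see it with the wrist camera.

```bash
python3 -c "
from h import *
go(.503,.11,.23,88.1)"
```

```text
xyz [ 247.7   14.6 -114.9] r [-0.0021 -0.0016 -0.0578]
```

drive_tool:
  moves:
    - {"x": 0, "y": 0, "z": -30, "rx": 0, "ry": 0, "rz": 0, "fingers": 1}
    - {"x": 10, "y": 0, "z": -65, "rx": 0, "ry": 0, "rz": 0, "fingers": 1}
    - {"x": 40, "y": 2, "z": -95, "rx": 0, "ry": 0, "rz": -0.01, "fingers": 1}
    - {"x": 80, "y": 4, "z": -115, "rx": -0.002, "ry": -0.0015, "rz": -0.02, "fingers": 1}
    - {"x": 120, "y": 7, "z": -115, "rx": -0.002, "ry": -0.0015, "rz": -0.03, "fingers": 1}
    - {"x": 160, "y": 10, "z": -115, "rx": -0.002, "ry": -0.0015, "rz": -0.04, "fingers": 1}
    - {"x": 200, "y": 12, "z": -115, "rx": -0.002, "ry": -0.0015, "rz": -0.05, "fingers": 1}
    - {"x": 230, "y": 15, "z": -115, "rx": -0.002, "ry": -0.0015, "rz": -0.058, "fingers": 1}
    - {"x": 248, "y": 15, "z": -115, "rx": -0.002, "ry": -0.0015, "rz": -0.058, "fingers": 1}
    - {"x": 248, "y": 15, "z": -115, "rx": -0.002, "ry": -0.0015, "rz": -0.058, "fingers": 1}
    - {"x": 248, "y": 15, "z": -115, "rx": -0.002, "ry": -0.0015, "rz": -0.058, "fingers": 1}
    - {"x": 248, "y": 15, "z": -115, "rx": -0.002, "ry": -0.0015, "rz": -0.058, "fingers": 1}
    - {"x": 248, "y": 15, "z": -115, "rx": -0.002, "ry": -0.0015, "rz": -0.058, "fingers": 1}

```text
time_s: 12.35
tool_pos: [0.5035, 0.1094, 0.2301]
tool_rot: [-180.0, 0.0, 88.0]
force: [-0.4, 0.2, -5.2]
grip_width: 0.0455
grasp_force: 25.0
```

Run:
```python
from h import *
from cell import vision
import cv2,pickle
c=vision.read_camera("wrist"); pickle.dump(c,open("w4.pkl","wb")); cv2.imwrite("pics/w4.png",c["image"][:,:,::-1])
o=go(.503,.11,.23,88.1); print(o["time_s"],o["tool_pos"],o["tool_rot"],o["qpos"].round(1),o['force'])
```

```text
xyz [ 0.4 -0.5  0.1] r [-0.0001  0.0002 -0.001 ]
12.4 [0.50348883 0.10957007 0.23013654] [-1.79995709e+02  1.01834605e-02  8.80430354e+01] [ 27.3   5.  -44.4 101.6   3.7  74.8 -19.9] [ 0.50668971 -0.54595204 -5.51170806]
```

View pics/w4.png

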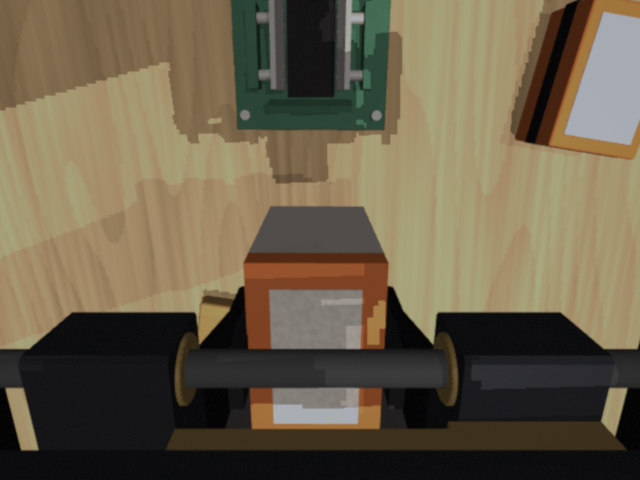

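The carrier's near base edge runs (238,129) to (386,129). The held box's lower front edge runs (270,207) to (363,207), and its lid front edge is near row 262. Working out the relative positions.

Run:
```python
from h import *
import pickle,cv2
c=pickle.load(open("w4.pkl","rb")); top=pickle.load(open("top.pkl","rb"))
print("near edge",bp(c,[(238,129),(386,129)],.006))
print("pocket/cheek inner top edge L,R near end", bp(c,[(272,92),(353,92)],.05))
zb=.2301-.0635
for z in (zb-.001,zb,zb+.001): print("bottom edge",bp(c,[(270,207),(363,207)],z))
for r in (253,262): print("lid front",bp(c,[(245,r),(387,r)],zb+.08))
# top-camera prediction of carrier near edge mid
f=lambda p,s,o:(np.array(p)+.5)/s-.5+np.array(o)
print(bp(top,f([(542,78),(477,518)],6,(150,240)),.006))
g=cv2.cvtColor(c["image"],cv2.COLOR_RGB2GRAY).astype(int)
print(g[200:215,316].tolist(),g[246:268,316].tolist(),g[120:136,310].tolist())
print(g[129-8,228:246].tolist(),g[121,378:398].tolist())
```

```text
near edge [[0.44041221 0.17342707 0.006     ]
 [0.56458165 0.16895162 0.006     ]]
pocket/cheek inner top edge L,R near end [[0.47517624 0.20045714 0.05      ]
 [0.53353965 0.19835184 0.05      ]]
bottom edge [[0.48171652 0.14253001 0.1656    ]
 [0.52843548 0.14084923 0.1656    ]]
bottom edge [[0.48183585 0.14276221 0.1666    ]
 [0.52833109 0.14108948 0.1666    ]]
bottom edge [[0.48195518 0.14299441 0.1676    ]
 [0.5282267  0.14132973 0.1676    ]]
lid front [[0.48240311 0.14664622 0.2466    ]
 [0.52757011 0.14502322 0.2466    ]]
lid front [[0.48214005 0.1435963  0.2466    ]
 [0.52761316 0.1419627  0.2466    ]]
[[0.56241519 0.16945943 0.006     ]
 [0.43950637 0.17442344 0.006     ]]
[140, 139, 140, 139, 139, 129, 103, 80, 77, 78, 78, 77, 78, 78, 77] [77, 76, 76, 76, 76, 76, 69, 57, 51, 51, 50, 50, 51, 50, 51, 51, 59, 80, 96, 98, 99, 99] [60, 61, 61, 60, 60, 61, 60, 60, 60, 69, 88, 100, 102, 101, 101, 102]
[106, 105, 102, 101, 100, 100, 101, 99, 89, 71, 61, 59, 60, 59, 60, 60, 62, 61] [65, 63, 60, 60, 60, 62, 72, 96, 106, 105, 104, 103, 104, 105, 105, 105, 106, 104, 107, 131]
```

```bash
python3 -c "
from h import *
go(.5032,.2345,.122,88.0)"
```

```text
xyz [124.9  -4.5 108.1] r [-0.0001  0.0002  0.0008]
```

drive_tool:
  moves:
    - {"x": 40, "y": -1.5, "z": 0, "rx": 0, "ry": 0, "rz": 0, "fingers": 1}
    - {"x": 80, "y": -3, "z": 0, "rx": 0, "ry": 0, "rz": 0, "fingers": 1}
    - {"x": 115, "y": -4, "z": 10, "rx": 0, "ry": 0, "rz": 0, "fingers": 1}
    - {"x": 125, "y": -4.5, "z": 35, "rx": 0, "ry": 0, "rz": 0, "fingers": 1}
    - {"x": 125, "y": -4.5, "z": 65, "rx": 0, "ry": 0, "rz": 0, "fingers": 1}
    - {"x": 125, "y": -4.5, "z": 90, "rx": 0, "ry": 0, "rz": 0, "fingers": 1}
    - {"x": 125, "y": -4.5, "z": 105, "rx": 0, "ry": 0, "rz": 0, "fingers": 1}
    - {"x": 125, "y": -4.5, "z": 107, "rx": 0, "ry": 0, "rz": 0, "fingers": 1}
    - {"x": 125, "y": -4.5, "z": 107, "rx": 0, "ry": 0, "rz": 0, "fingers": 1}
    - {"x": 125, "y": -4.5, "z": 107, "rx": 0, "ry": 0, "rz": 0, "fingers": 1}
    - {"x": 125, "y": -4.5, "z": 107, "rx": 0, "ry": 0, "rz": 0, "fingers": 1}
    - {"x": 125, "y": -4.5, "z": 107, "rx": 0, "ry": 0, "rz": 0, "fingers": 1}

```text
time_s: 13.9
tool_pos: [0.5032, 0.2355, 0.1235]
tool_rot: [180.0, -0.0, 88.1]
force: [0.3, 0.1, -5.1]
grip_width: 0.0457
grasp_force: 25.0
```

Run:
```python
from h import *
from cell import vision
import cv2,pickle
w=vision.read_camera("wrist"); pickle.dump(w,open("w5.pkl","wb"))
t=vision.read_camera("scene"); pickle.dump(t,open("s5.pkl","wb"))
o=go(.5032,.2345,.122,88.0); print(o["time_s"],o["tool_pos"],o["tool_rot"],o["qpos"].round(1),o['force'])
a=cv2.resize(w["image"][100:320,200:440],None,fx=1.65,fy=1.65,interpolation=cv2.INTER_CUBIC)
b=cv2.resize(t["image"][120:240,340:450],None,fx=3.3,fy=3.03,interpolation=cv2.INTER_CUBIC)[:363]
h=min(len(a),len(b)); cv2.imwrite("pics/c5.png",np.hstack([a[:h],b[:h]])[:,:,::-1]); print(a.shape,b.shape)
```

```text
xyz [-0.9  0.1  1.3] r [ 0.0001 -0.0001  0.0018]
14.0 [0.50313436 0.23538651 0.12330482] [ 1.79992203e+02 -8.10321897e-03  8.81056940e+01] [ 13.5  18.1 -47.8 103.6  14.7  64.8 -41.1] [ 1.10122594 -0.04034784 -4.78934872]
(363, 396, 3) (363, 363, 3)
```

View pics/c5.png

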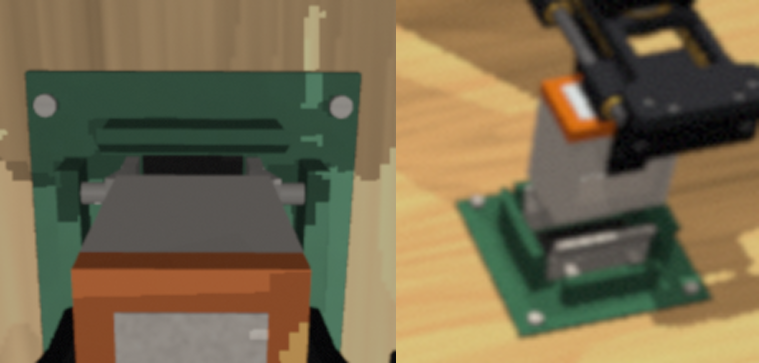

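In the wrist view (left) the far base edge is at about row 143.6, columns 216 to 418. The box's lower front edge is at row 206, columns 268.5 to 359, just above the pocket and looking aligned with it.

Run:
```python
from h import *
import pickle
c=pickle.load(open("w5.pkl","rb"))
print("far edge",bp(c,[(216.4,143.6),(418.2,143.8)],.006).round(4).tolist())
print("box",bp(c,[(268.5,206),(358.8,206)],.0597).round(4).tolist())
for r in (119,128,143,152): print(r,bp(c,[(316,r/1.65+100)],.044).round(4).tolist(),bp(c,[(316,r/1.65+100)],.034).round(4).tolist())
```

```text
far edge [[0.4455, 0.2965, 0.006], [0.5671, 0.2922, 0.006]]
box [[0.4808, 0.2693, 0.0597], [0.526, 0.2677, 0.0597]]
119 [[0.5051, 0.283, 0.044]] [[0.505, 0.2815, 0.034]]
128 [[0.505, 0.2802, 0.044]] [[0.5049, 0.2785, 0.034]]
143 [[0.5048, 0.2753, 0.044]] [[0.5048, 0.2735, 0.034]]
152 [[0.5047, 0.2724, 0.044]] [[0.5047, 0.2704, 0.034]]
```

drive_tool:
  moves:
    - {"x": -1.1, "y": 0.5, "z": 5, "rx": 0, "ry": 0, "rz": 0.001, "fingers": 1}
    - {"x": -1.1, "y": 0.5, "z": 10, "rx": 0, "ry": 0, "rz": 0.001, "fingers": 1}
    - {"x": -1.1, "y": 0.5, "z": 15, "rx": 0, "ry": 0, "rz": 0.001, "fingers": 1}
    - {"x": -1.1, "y": 0.5, "z": 19, "rx": 0, "ry": 0, "rz": 0.001, "fingers": 1}
    - {"x": -1.1, "y": 0.5, "z": 22, "rx": 0, "ry": 0, "rz": 0.001, "fingers": 1}
    - {"x": -1.1, "y": 0.5, "z": 22, "rx": 0, "ry": 0, "rz": 0.001, "fingers": 1}
    - {"x": -1.1, "y": 0.5, "z": 22, "rx": 0, "ry": 0, "rz": 0.001, "fingers": 1}
    - {"x": -1.1, "y": 0.5, "z": 22, "rx": 0, "ry": 0, "rz": 0.001, "fingers": 1}
    - {"x": -1.1, "y": 0.5, "z": 22, "rx": 0, "ry": 0, "rz": 0.001, "fingers": 1}
  force: 35

```text
time_s: 15.12
tool_pos: [0.5036, 0.2343, 0.1013]
tool_rot: [180.0, -0.0, 88.1]
force: [0.3, -0.9, -4.5]
grip_width: 0.0459
grasp_force: 35.0
```

```bash
python3 -c "
from h import *
o=go(.5036,.2343,.1,88.0);print(o['force'],o['wrist_torque'],o['tool_pos'],o['tool_rot'])"
```

```text
xyz [-0.  -0.   1.3] r [ 0.0001 -0.0002  0.0009]
[ 0.28053984 -0.91537034 -4.54909273] [-0.02147131 -0.10570942  0.02454591] [0.50360334 0.23432089 0.10130022] [ 1.79991672e+02 -1.00612860e-02  8.80533202e+01]
```

drive_tool:
  moves:
    - {"x": 0, "y": 0, "z": 1.5, "rx": 0, "ry": 0, "rz": 0, "fingers": 1}
    - {"x": 0, "y": 0, "z": 3, "rx": 0, "ry": 0, "rz": 0, "fingers": 1}
    - {"x": 0, "y": 0, "z": 4.5, "rx": 0, "ry": 0, "rz": 0, "fingers": 1}
    - {"x": 0, "y": 0, "z": 6, "rx": 0, "ry": 0, "rz": 0, "fingers": 1}
    - {"x": 0, "y": 0, "z": 6, "rx": 0, "ry": 0, "rz": 0, "fingers": 1}

```text
time_s: 15.75
tool_pos: [0.504, 0.2348, 0.0958]
tool_rot: [179.9, -0.0, 88.1]
force: [-1.7, 0.4, 5.4]
grip_width: 0.0459
grasp_force: 35.0
```

drive_tool:
  moves:
    - {"x": 0, "y": 0, "z": 1.5, "rx": 0, "ry": 0, "rz": 0, "fingers": 1}
    - {"x": 0, "y": 0, "z": 3, "rx": 0, "ry": 0, "rz": 0, "fingers": 1}
    - {"x": 0, "y": 0, "z": 4.5, "rx": 0, "ry": 0, "rz": 0, "fingers": 1}
    - {"x": 0, "y": 0, "z": 6, "rx": 0, "ry": 0, "rz": 0, "fingers": 1}
    - {"x": 0, "y": 0, "z": 7.5, "rx": 0, "ry": 0, "rz": 0, "fingers": 1}
    - {"x": 0, "y": 0, "z": 7.5, "rx": 0, "ry": 0, "rz": 0, "fingers": 1}
    - {"x": 0, "y": 0, "z": 7.5, "rx": 0, "ry": 0, "rz": 0, "fingers": 1}

```text
time_s: 16.62
tool_pos: [0.5044, 0.2351, 0.089]
tool_rot: [179.9, -0.1, 88.1]
force: [-1.8, 0.2, 9.2]
grip_width: 0.0457
grasp_force: 35.0
```

```bash
python3 -c "
from h import *
o=go(.5036,.2343,.0696,88.0);print(o['force'],o['wrist_torque'],o['tool_pos'],o['tool_rot'])"
```

```text
xyz [-0.9 -0.8 19.4] r [ 0.0019 -0.0013  0.0009]
[-1.83436508  0.2290988   9.18009414] [-0.05162036  0.54371909 -0.06149808] [0.50437497 0.23512918 0.0889706 ] [ 1.79890044e+02 -7.63428245e-02  8.80539655e+01]
```

drive_tool:
  moves:
    - {"x": -0.3, "y": -0.4, "z": 1.5, "rx": 0, "ry": 0, "rz": 0, "fingers": 1}
    - {"x": -0.3, "y": -0.4, "z": 3, "rx": 0, "ry": 0, "rz": 0, "fingers": 1}
    - {"x": -0.3, "y": -0.4, "z": 4.5, "rx": 0, "ry": 0, "rz": 0, "fingers": 1}
    - {"x": -0.3, "y": -0.4, "z": 6, "rx": 0, "ry": 0, "rz": 0, "fingers": 1}
    - {"x": -0.3, "y": -0.4, "z": 7.5, "rx": 0, "ry": 0, "rz": 0, "fingers": 1}
    - {"x": -0.3, "y": -0.4, "z": 9, "rx": 0, "ry": 0, "rz": 0, "fingers": 1}
    - {"x": -0.3, "y": -0.4, "z": 10.5, "rx": 0, "ry": 0, "rz": 0, "fingers": 1}
    - {"x": -0.3, "y": -0.4, "z": 12, "rx": 0, "ry": 0, "rz": 0, "fingers": 1}
    - {"x": -0.3, "y": -0.4, "z": 12, "rx": 0, "ry": 0, "rz": 0, "fingers": 1}

```text
time_s: 17.75
tool_pos: [0.5031, 0.2338, 0.0754]
tool_rot: [-180.0, 0.0, 88.0]
force: [1.5, 0.8, 1.2]
grip_width: 0.0457
grasp_force: 35.0
```

```bash
python3 -c "
from h import *
o=go(.5036,.2343,.0696,88.0);print(o['force'],o['wrist_torque'],o['tool_pos'],o['tool_rot'])"
```

```text
xyz [0.6 0.5 5.8] r [-0.0002  0.0001  0.0008]
[1.48681154 0.84325922 1.23645346] [ 0.15189197 -0.2202871  -0.21683787] [0.50310928 0.23375125 0.07538323] [-1.79986806e+02  6.36180106e-03  8.80469771e+01]
```

drive_tool:
  moves:
    - {"x": 0.2, "y": 0.3, "z": 1.5, "rx": 0, "ry": 0, "rz": 0, "fingers": 1}
    - {"x": 0.2, "y": 0.3, "z": 3, "rx": 0, "ry": 0, "rz": 0, "fingers": 1}
    - {"x": 0.2, "y": 0.3, "z": 4, "rx": 0, "ry": 0, "rz": 0, "fingers": 1}
    - {"x": 0.2, "y": 0.3, "z": 5, "rx": 0, "ry": 0, "rz": 0, "fingers": 1}
    - {"x": 0.2, "y": 0.3, "z": 5, "rx": 0, "ry": 0, "rz": 0, "fingers": 1}

```text
time_s: 18.38
tool_pos: [0.5033, 0.234, 0.0704]
tool_rot: [-180.0, 0.0, 88.0]
force: [-0.2, -0.7, 1.7]
grip_width: 0.0459
grasp_force: 35.0
```

drive_tool:
  moves:
    - {"x": 0, "y": 0, "z": 0.5, "rx": 0, "ry": 0, "rz": 0, "fingers": 1}
    - {"x": 0, "y": 0, "z": 1, "rx": 0, "ry": 0, "rz": 0, "fingers": 1}
    - {"x": 0, "y": 0, "z": 1, "rx": 0, "ry": 0, "rz": 0, "fingers": 1}

```text
time_s: 18.75
tool_pos: [0.5034, 0.2341, 0.0696]
tool_rot: [-180.0, 0.0, 88.1]
force: [0.3, -1.0, 2.4]
grip_width: 0.0455
grasp_force: 35.0
```

drive_tool:
  moves:
    - {"x": 0, "y": 0, "z": 0.5, "rx": 0, "ry": 0, "rz": 0, "fingers": 1}
    - {"x": 0, "y": 0, "z": 0.5, "rx": 0, "ry": 0, "rz": 0, "fingers": 1}

```text
time_s: 19.0
tool_pos: [0.5034, 0.2341, 0.0691]
tool_rot: [-180.0, -0.0, 88.1]
force: [-1.2, -0.2, 2.4]
grip_width: 0.0458
grasp_force: 35.0
```

drive_tool:
  moves:
    - {"x": 0, "y": 0, "z": 0.5, "rx": 0, "ry": 0, "rz": 0, "fingers": 1}
    - {"x": 0, "y": 0, "z": 0.5, "rx": 0, "ry": 0, "rz": 0, "fingers": 1}

```text
time_s: 19.25
tool_pos: [0.5034, 0.2342, 0.0686]
tool_rot: [-180.0, -0.0, 88.1]
force: [-0.1, -0.4, 3.2]
grip_width: 0.046
grasp_force: 35.0
```

drive_tool:
  moves:
    - {"x": 0, "y": 0, "z": 0.5, "rx": 0, "ry": 0, "rz": 0, "fingers": 1}
    - {"x": 0, "y": 0, "z": 0.5, "rx": 0, "ry": 0, "rz": 0, "fingers": 1}

```text
time_s: 19.5
tool_pos: [0.5034, 0.2342, 0.0685]
tool_rot: [-180.0, 0.0, 88.0]
force: [-0.3, -0.8, 4.9]
grip_width: 0.046
grasp_force: 35.0
```

drive_tool:
  moves:
    - {"x": 0, "y": 0, "z": 0.5, "rx": 0, "ry": 0, "rz": 0, "fingers": 1}
    - {"x": 0, "y": 0, "z": 0.5, "rx": 0, "ry": 0, "rz": 0, "fingers": 1}

```text
time_s: 19.75
tool_pos: [0.5034, 0.2342, 0.0684]
tool_rot: [-180.0, 0.0, 88.0]
force: [-2.0, -2.3, 9.4]
grip_width: 0.0459
grasp_force: 35.0
```

drive_tool:
  moves:
    - {"x": 0, "y": 0, "z": 0.5, "rx": 0, "ry": 0, "rz": 0, "fingers": 1}
    - {"x": 0, "y": 0, "z": 0.5, "rx": 0, "ry": 0, "rz": 0, "fingers": 1}

```text
time_s: 20.0
tool_pos: [0.5034, 0.2342, 0.0684]
tool_rot: [-180.0, 0.0, 88.0]
force: [-3.4, -3.9, 12.0]
grip_width: 0.0452
grasp_force: 35.0
```

Seated: the height stopped changing while the force rose. I'll release, then check by pressing gently on the lid with closed fingers.

drive_tool:
  moves:
    - {"x": 0, "y": 0, "z": 0, "rx": 0, "ry": 0, "rz": 0, "fingers": 0.2}
    - {"x": 0, "y": 0, "z": -1, "rx": 0, "ry": 0, "rz": 0, "fingers": -0.3}
    - {"x": 0, "y": 0, "z": -1, "rx": 0, "ry": 0, "rz": 0, "fingers": -0.6}
    - {"x": 0, "y": 0, "z": -1, "rx": 0, "ry": 0, "rz": 0, "fingers": -0.6}
    - {"x": 0, "y": 0, "z": -1, "rx": 0, "ry": 0, "rz": 0, "fingers": -0.6}
    - {"x": 0, "y": 0, "z": -20, "rx": 0, "ry": 0, "rz": 0, "fingers": -0.6}
    - {"x": 0, "y": 0, "z": -45, "rx": 0, "ry": 0, "rz": 0, "fingers": -0.6}
    - {"x": 0, "y": 0, "z": -60, "rx": 0, "ry": 0, "rz": 0, "fingers": -0.3}
    - {"x": 0, "y": 0, "z": -60, "rx": 0, "ry": 0, "rz": 0, "fingers": 1}
    - {"x": 0, "y": 0, "z": -60, "rx": 0, "ry": 0, "rz": 0, "fingers": 1}
    - {"x": 0, "y": 0, "z": -60, "rx": 0, "ry": 0, "rz": 0, "fingers": 1}
    - {"x": 0, "y": 0, "z": -60, "rx": 0, "ry": 0, "rz": 0, "fingers": 1}
    - {"x": 0, "y": 0, "z": -60, "rx": 0, "ry": 0, "rz": 0, "fingers": 1}
    - {"x": 0, "y": 0, "z": -60, "rx": 0, "ry": 0, "rz": 0, "fingers": 1}

```text
time_s: 21.75
tool_pos: [0.5033, 0.2342, 0.127]
tool_rot: [-180.0, -0.0, 88.1]
force: [0.5, -0.6, -0.3]
grip_width: 0.008
grasp_force: 0.0
```

```bash
python3 -c "
from h import *
o=go(.5034,.2335,.107,88.0);print(o['force'],o['tool_pos'],o['tool_rot'],o['grip_width'])"
```

```text
xyz [-0.7  0.1 20. ] r [-0.0004 -0.0001  0.001 ]
[ 0.45812529 -0.55776569 -0.28887708] [0.50334675 0.23418113 0.1269995 ] [-1.79978759e+02 -6.46120147e-03  8.80573449e+01] 0.008029904737421672
```

drive_tool:
  moves:
    - {"x": -2, "y": 0, "z": 8, "rx": 0, "ry": 0, "rz": 0, "fingers": 1}
    - {"x": -2, "y": 0, "z": 15, "rx": 0, "ry": 0, "rz": 0, "fingers": 1}
    - {"x": -2, "y": 0, "z": 19, "rx": 0, "ry": 0, "rz": 0, "fingers": 1}
    - {"x": -2, "y": 0, "z": 20, "rx": 0, "ry": 0, "rz": 0, "fingers": 1}
    - {"x": -2, "y": 0, "z": 20, "rx": 0, "ry": 0, "rz": 0, "fingers": 1}

```text
time_s: 22.38
tool_pos: [0.5034, 0.2323, 0.1071]
tool_rot: [-180.0, -0.0, 88.1]
force: [0.7, 0.0, 0.0]
grip_width: 0.0002
grasp_force: 0.0
```

drive_tool:
  moves:
    - {"x": 0, "y": 0, "z": 0.7, "rx": 0, "ry": 0, "rz": 0, "fingers": 1}
    - {"x": 0, "y": 0, "z": 1.4, "rx": 0, "ry": 0, "rz": 0, "fingers": 1}
    - {"x": 0, "y": 0, "z": 1.4, "rx": 0, "ry": 0, "rz": 0, "fingers": 1}

```text
time_s: 22.75
tool_pos: [0.5034, 0.2322, 0.1058]
tool_rot: [-180.0, -0.0, 88.1]
force: [-0.1, 0.2, 0.0]
grip_width: 0.0003
grasp_force: 0.0
```

drive_tool:
  moves:
    - {"x": 0, "y": 0, "z": 0.5, "rx": 0, "ry": 0, "rz": 0, "fingers": 1}
    - {"x": 0, "y": 0, "z": 1, "rx": 0, "ry": 0, "rz": 0, "fingers": 1}
    - {"x": 0, "y": 0, "z": 1, "rx": 0, "ry": 0, "rz": 0, "fingers": 1}

```text
time_s: 23.12
tool_pos: [0.5036, 0.2322, 0.1052]
tool_rot: [180.0, 0.0, 88.0]
force: [-1.0, -1.0, 4.3]
grip_width: 0.0003
grasp_force: 2.3
```

drive_tool:
  moves:
    - {"x": 0, "y": 0, "z": 0.5, "rx": 0, "ry": 0, "rz": 0, "fingers": 1}
    - {"x": 0, "y": 0, "z": 1, "rx": 0, "ry": 0, "rz": 0, "fingers": 1}
    - {"x": 0, "y": 0, "z": 1, "rx": 0, "ry": 0, "rz": 0, "fingers": 1}

```text
time_s: 23.5
tool_pos: [0.5037, 0.2322, 0.1052]
tool_rot: [180.0, 0.0, 88.0]
force: [-3.1, -2.4, 10.9]
grip_width: 0.0003
grasp_force: 5.6
```

drive_tool:
  moves:
    - {"x": 0, "y": 0, "z": -20, "rx": 0, "ry": 0, "rz": 0, "fingers": 1}
    - {"x": 0, "y": 0, "z": -60, "rx": 0, "ry": 0, "rz": 0, "fingers": 1}
    - {"x": -40, "y": 0, "z": -100, "rx": 0, "ry": 0, "rz": 0, "fingers": 1}
    - {"x": -90, "y": 0, "z": -120, "rx": 0, "ry": 0, "rz": 0, "fingers": 1}
    - {"x": -140, "y": 0, "z": -120, "rx": 0, "ry": 0, "rz": 0, "fingers": 1}
    - {"x": -140, "y": 0, "z": -120, "rx": 0, "ry": 0, "rz": 0, "fingers": 1}
    - {"x": -140, "y": 0, "z": -120, "rx": 0, "ry": 0, "rz": 0, "fingers": 1}

```text
time_s: 24.38
tool_pos: [0.4986, 0.093, 0.2242]
tool_rot: [180.0, -0.0, 88.1]
force: [0.2, 1.2, 0.1]
grip_width: 0.0002
grasp_force: 0.0
```

Run:
```python
from cell import vision
import cv2
cv2.imwrite("pics/fin.png",vision.read_camera("scene")["image"][100:420,90:500,::-1])
```

```text
(no output)
```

View pics/fin.png

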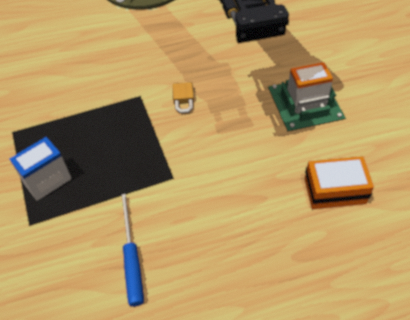

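The picture shows the orange box upright and fully down in the carrier at (312,85). The blue box stands on the mat at (42,165), the bystanders haven't moved, and the gripper is clear.

```bash
python3 -c "
from cell import workorder
print(workorder.sign_off())"
```

```text
the job is handed in; nothing more can be done
None
```

The job is handed in: the orange box was heavier (about 5.4 N against 2 N) and is pressed fully down onto the carrier's pocket floor, the blue box stands upright on the mat, and the bystanders are undisturbed; the sign-off returned no verdict.

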